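# Reseat the slide carrier under a push-latch scanner cover

## Robot

A 7-joint arm with a two-finger parallel gripper is mounted at the origin on a cart in front of the work surface, level with it; the furniture and walls round the work are solid. World frame = base frame: x ahead of the robot, y to its left, z up, the work surface at z = 0. Lengths are in m, angles in rad, forces in N, time in s.
With the tool pointing down it reaches from about 0.4 to 0.875 m from the base axis. Payload 19.3 kg.
Tool frame: the origin (TCP) lies at the very end of the fingers, on their centre line; the grasp point (between the pads) lies 19 mm behind it (bot.grasp_offset is the distance from the TCP to the grasp point, in m); z points along the fingers, x is the direction in which the jaws open and shut, and the axes are right-handed (so a half turn about z gives the same grasp; the last joint's range is limited). The gripper opens to 85 mm and grips with 20 to 120 N. Pads are 22 mm wide; open, the fingers measure 114 mm over their backs; the gripper's body (76 mm by 85 mm) begins 54 mm behind the grasp point. The pads swing forward as they close: fully open they stand 13 mm farther back than shut.
Start: joints at [-1.413, 0.521, -0.036, 1.599, 0.021, 1.021, -0.113], TCP at [0.141, 0.609, 0.231] pointing down, gripper open.
Joint ranges: [-2.91, 2.91], [-0.3, 2.13], [-1.5, 1.42], [0.17, 2.43], [-1.26, 4.41], [0.16, 1.93], [-2.52, 2.52]. Speed limits (rad/s): [1.89, 1.89, 2.39, 2.39, 3.01, 3.01, 3.01].

## Interface

Orientations are given as [roll, pitch, yaw] about the fixed x, y, z axes, in that order (R = Rz(yaw) Ry(pitch) Rx(roll)).
In Python, from workcell import status, grab_frame, calibration, job, regions_of, mark_of, bot gives the robot as it stands.
- The arm moves only by the tool carry_out, never from a script. Its argument "deltas" is one flat list of numbers, 5 for each row, row after row: the opening, from -1 (shut) to 1 (fully open), then the shift along the tool's x, y, z in cm, then the turn about the tool's z in degrees. A call has 1 to 20 rows; each row shifts and turns the commanded pose from where the row before left it, along the tool's axes as they then stand; what a row does not reach is not made up. A row lasts 1/12 s, in which the tool goes at most 41.7 mm and 7.16 degrees, less where a joint would pass 70% of its speed; a pose out of reach is approached as far as the arm can. A call with a gripper value outside its range is refused whole. The fingers move at their own pace and stop on an object; "newtons" is the grip in N (left out, the last holds). Time passes only in rows, so rows that do not move let the fingers close. It gives the time, the measured TCP pose, the force and the opening at its end, in the units of the state.
- status.observe(): the state, without advancing time (a new reading comes with each control period).
- grab_frame(name): name is "scene" or "top"; returns the picture (420x560x3 uint8, red, green, blue); there is no depth.
- calibration(name): a dict with "fov_y" (degrees; the focal length in pixels is half the picture's height over the tangent of half this angle, whatever the lens; pixels are square), "cx", "cy" (the principal point, pixels), "R" (3x3) and "t" (3): a world point X has camera coordinates R X + t. Camera axes: x right, y down, z forward; pixel columns grow to the right and rows downward; lengths in m; the calibration is good to about 2 mm. A picture is of the moment at which its call begins. calibration takes no time and is no camera call.
- job.job_done(): hands the job in, once; it reports no verdict.
Trained networks look in the newest picture that a camera, given by its name, has taken for a name from the list of things; names that differ only in an ending like _2 or _b are one class to them, and where a whole thing is asked for, a point or a joint stands for the part that bears it (a point fixed in the world has none). Each returns a list of dicts, best first, with "p" (0 to 1); they miss things now and then, are a little off and sometimes report something else, mostly with a low value. They report only what shows in the picture. A call takes as long as a camera call.
- regions_of(camera, target): "region" (420x560 bool, what is visible of it) and "xy" ([column, row] in pixels, amid what is visible of it).
- mark_of(camera, target): "xy" ([column, row] in pixels: a listed point, or the origin of a listed thing).
The state is a dict: "clock": time; "qpos": joint angles; "qd": joint speeds; "joint_efforts": joint torques, N m; "position": TCP position; "tool_rot": TCP orientation; "force": force on the tool from outside, world axes, zero at the start; "moment": the same for the moment, N m; "grip_width": finger opening in m.
Only numpy, scipy, OpenCV 4.12 (cv2) and the standard library are available. Lean on these libraries where they do the work, as an engineer would, in place of code of your own. Each camera call takes 0.05 s, during which the arm holds its last target.

## Task

The desk-top slide scanner was shut with its slide carrier only part of the way in. Press down on the front of the scanner's cover once so that the push latch lets it pop up, push the carrier with a fingertip against its upright tab all the way in to its stop, then swing the cover down and press its front until it latches shut. Only push: do not lift the carrier out of its guide, and leave the cup and the two boxes beside the scanner where they are.

Things in the scene. Friction and masses are not known exactly. Their poses are not given: they have to be found in the camera images.
- scanner: Low slide scanner, fixed: white casing 190 (x) x 300 (y) mm, deck 85 mm high, front 29 mm a low step 53 mm high. Origin: centre of its underside. Axes: x to its back, away from the robot, y to its left, z up. Grey cover in the deck at x = -66 to 35, y = -95 to 45 mm; deck behind it flat. Grey optics hood on the left, 98 mm high, y = 52 to 144 mm.
- cover (a joint): Cover hinge, rad: 0 shut and latched, 1.85 open stop (leaning back), -0.07 pushed in (hard stop). Push-push latch: shut, push the front in at least 4 mm (to -0.05) and let go: a damped spring (2 N at the front) swings it open in 2 s. To shut, push it down from outside (3 to 6 N at the front) to 4 mm or more below flush and let go: it latches. Each further full press switches it again. Press at 20 to 40 mm/s.
- cover_press (a point): Place to press: centre of the ribbed thumb pad on the cover's outer face, 15 mm from the front edge, 85 mm from the hinge axis, at mid-width. Moves with the cover; shut, 85 mm above the worktop. Under it a latch tongue 35 mm long (no obstacle to the fingers) stands off the inner face and drops into a receiver 28 mm wide behind the bay's front sill, x = -61 to -43 mm, 72 mm high.
- cover_hinge (a point): Point on the cover's hinge axis, mid-width, 81 mm above the worktop; the axis runs along the scanner's y at the cover's far edge, x = 35, this point y = -25 mm in the scanner's frame. The cover is a rigid plate, 101 mm from axis to front edge, 140 mm wide, 6 mm thick; its outer face lies 4 mm outside the axis.
- bay_floor (a point): Point on the bay floor under the cover, 53 mm above the worktop, on the centre line of the carrier's guide: x = -21, y = -50 mm in the scanner's frame. The open bay spans x = -44 to 36, y = -96 to 46 mm. The guide runs along y between two rails 6 mm high, 40 mm apart, and on to the left through a tunnel under the hood to a fixed stop.
- carrier_tab (a point): Centre of the right-hand (-y) face of the slide carrier's upright tab, 12.5 mm above the bay floor. Carrier: loose aluminium plate 34 (x) x 90 (y) x 4 mm, about 90 g, bearing a glass slide, flat in the guide. Tab at its right end, 30 mm wide, 4 mm thick, top 19 mm above the floor. Slides to +y; starts 20 to 40 mm short of home. Bay free for 70 mm right of it.
- carrier_home (a point): Fixed point of the scanner where point carrier_tab lies when the carrier is home against its stop: x = -21, y = +15 mm in the scanner's frame.
- specimen_cup: Lidded specimen cup, white lid, 58 mm in diameter, 75 mm high, standing right of the scanner. Bystander. Origin: centre of its underside.
- slide_carton: Small box of slides, 32 x 82 x 30 mm, left of the scanner, towards the back. Bystander. Origin: centre of its underside.
- coverslips: Small cube-like box of coverslips, 34 x 34 x 22 mm, left of the scanner, towards the front. Bystander. Origin: centre of its underside.

How it is judged:
By the outcome, as a careful person would: the job done as asked, in the order asked, and still so for the second after the job is handed in, with the robot touching nothing.
It also fails if it takes over 54 s, if anything falls off the work surface, if the arm or the gripper's body presses on something with over 40 N, if the wrist force passes 120 N, or if a joint passes its speed limit or range.

## Working session

There is one attempt and no reset: what is moved stays moved. The work goes in short steps, Python scripts to look and compute and a tool call to move; the robot and the scene stay as the last step left them, time stands still between calls to the robot, and variables do not carry over. Pictures are saved under pics/ and viewed, and the job is handed in when it is done.

Besides the shell and the picture viewer there is one more tool, called as name(argument=value, ...) on one line, values as JSON. carry_out: Moves the arm, as the interface text tells. Its arguments: {"type":"object","properties":{"deltas":{"type":"array","items":{"type":"number"}},"newtons":{"type":"number"}},"required":["deltas"]}

```bash
mkdir -p pics
cat > h.py <<'E'
import numpy as np, cv2
from workcell import status, grab_frame, calibration, job, regions_of, mark_of, bot
def snap(n,f):
    im=grab_frame(n); cv2.imwrite('pics/'+f,im[:,:,::-1]); return im
def K(n):
    c=calibration(n); f=210/np.tan(np.radians(c['fov_y'])/2); return f,c['cx'],c['cy'],np.array(c['R']),np.array(c['t'])
def at_z(n,xy,z):
    f,cx,cy,R,t=K(n); d=R.T@np.array([(xy[0]-cx)/f,(xy[1]-cy)/f,1]); o=-R.T@t
    return o+d*(z-o[2])/d[2]
def proj(n,X):
    f,cx,cy,R,t=K(n); p=R@np.array(X)+t; return [cx+f*p[0]/p[2],cy+f*p[1]/p[2]]
E
python3 - <<'E'
from h import *
np.set_printoptions(precision=4,suppress=True)
for c in ['scene','top']:
    snap(c,c+'0.png'); print(c,calibration(c))
    for t,z in [('cover_press',.085),('cover_hinge',.081),('carrier_tab',.0655),('carrier_home',.0655),('bay_floor',.053),('scanner',0),('specimen_cup',0),('slide_carton',0),('coverslips',0)]:
        for m in mark_of(c,t)[:2]: print(t,round(m['p'],2),np.round(m['xy'],1),at_z(c,m['xy'],z))
print(status.observe())
E
```

```text
scene {'fov_y': 50.443335588063285, 'cx': 275.5109648364375, 'cy': 218.5339175647415, 'R': array([[ 0.9185, -0.3949,  0.0189],
       [-0.1813, -0.4633, -0.8675],
       [ 0.3513,  0.7934, -0.4972]]), 't': array([-0.4451,  0.1931,  0.8182])}
cover_press 0.95 [264.6 237.2] [ 0.4558 -0.005   0.085 ]
cover_hinge 0.93 [302. 237.] [ 0.5321 -0.0275  0.081 ]
carrier_home 0.49 [265.2 235.6] [0.4712 0.0292 0.0655]
bay_floor 0.83 [281.3 255.6] [ 0.4805 -0.0376  0.053 ]
scanner 0.75 [283.9 259.4] [0.5123 0.0162 0.    ]
specimen_cup 0.6 [319.7 331. ] [ 0.48   -0.2154  0.    ]
top {'fov_y': 48.612017417880736, 'cx': 278.4804041300687, 'cy': 207.2201403016943, 'R': array([[ 0.0072, -0.9999,  0.0109],
       [-0.9892, -0.0087, -0.146 ],
       [ 0.1461, -0.0098, -0.9892]]), 't': array([0.0796, 0.5358, 0.9576])}
cover_press 0.94 [327.4 242.8] [ 0.4565 -0.0151  0.085 ]
cover_hinge 0.66 [329.  201.3] [ 0.5421 -0.0195  0.081 ]
carrier_tab 0.55 [312.4 221.5] [0.5018 0.0135 0.0655]
carrier_home 0.65 [308.1 229. ] [0.4861 0.0225 0.0655]
carrier_home 0.45 [328.8 202.3] [ 0.5425 -0.021   0.0655]
bay_floor 0.57 [337.1 228.6] [ 0.4887 -0.0394  0.053 ]
scanner 0.91 [310.8 221.3] [0.5099 0.0116 0.    ]
specimen_cup 0.78 [414.  235.5] [ 0.4802 -0.2171  0.    ]
slide_carton 0.56 [210.7 198.7] [0.5587 0.2348 0.    ]
coverslips 0.71 [221.3 247.4] [0.4505 0.2085 0.    ]
{'clock': 1.0, 'qpos': array([-1.4132,  0.5214, -0.0363,  1.5995,  0.0212,  1.0211, -0.1128]), 'qd': array([-0.001 ,  0.0002,  0.0016, -0.0015, -0.0005, -0.0006, -0.    ]), 'joint_efforts': array([ -0.0008, -92.6877,   1.9769, -37.0246,   0.0179,   0.0022,
         0.    ]), 'position': array([0.1412, 0.6088, 0.2313]), 'tool_rot': array([-3.1416,  0.    ,  1.3429]), 'force': array([-0.6569, -0.247 ,  0.2557]), 'moment': array([-0.0099, -0.0092, -0.0311]), 'grip_width': 0.08536272836423085}
```

View pics/scene0.png

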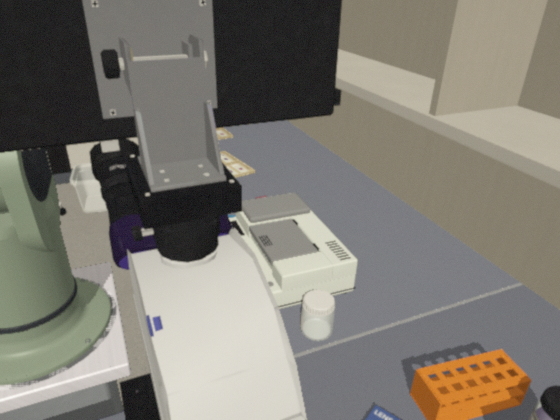

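View pics/top0.png

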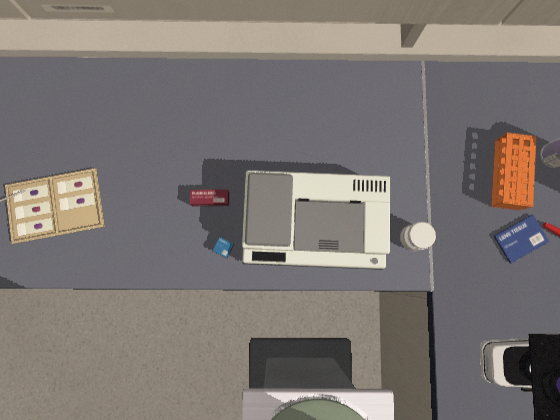

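The scene view shows the scanner partly behind the arm, with the cup in front right at (318,314). The top view shows the scanner unobstructed: cover about (295–365, 200–252), thumb pad (328,244), cup (418,236), boxes (210,198) and (222,247). Next I'll refine the scanner pose.

Run:
```python
from h import *
im=cv2.imread('pics/top0.png')
c=cv2.resize(im[160:280,235:445],None,fx=3.8,fy=3.8,interpolation=cv2.INTER_CUBIC); cv2.imwrite('pics/crop0.png',c)
np.set_printoptions(precision=4,suppress=True)
for t in ['cover','scanner']:
    r=regions_of('top',t)
    if r:
        m=r[0]['region'].astype(np.uint8); b=cv2.minAreaRect(np.argwhere(m)[:,::-1].astype(np.float32)); bp=cv2.boxPoints(b)
        print(t,r[0]['p'],b,m.sum()); 
        for p in bp: print(p,at_z('top',p,.085))
```

```text
cover 0.9 ((328.60186767578125, 226.85540771484375), (70.70197296142578, 50.082332611083984), 2.436648368835449) 3426
[292.2182 250.371 ] [0.4406 0.056  0.085 ]
[294.3474 200.334 ] [0.5429 0.052  0.085 ]
[364.9855 203.3398] [ 0.5379 -0.0929  0.085 ]
[362.8563 253.3769] [ 0.4357 -0.0865  0.085 ]
scanner 0.82 ((316.4904479980469, 220.22874450683594), (147.53863525390625, 94.25155639648438), 2.385944128036499) 13608
[240.8232 264.2426] [0.4121 0.159  0.085 ]
[244.747  170.0728] [0.6053 0.1546 0.085 ]
[392.1577 176.2149] [ 0.5952 -0.1503  0.085 ]
[388.2339 270.3847] [ 0.4021 -0.1369  0.085 ]
```

View pics/crop0.png

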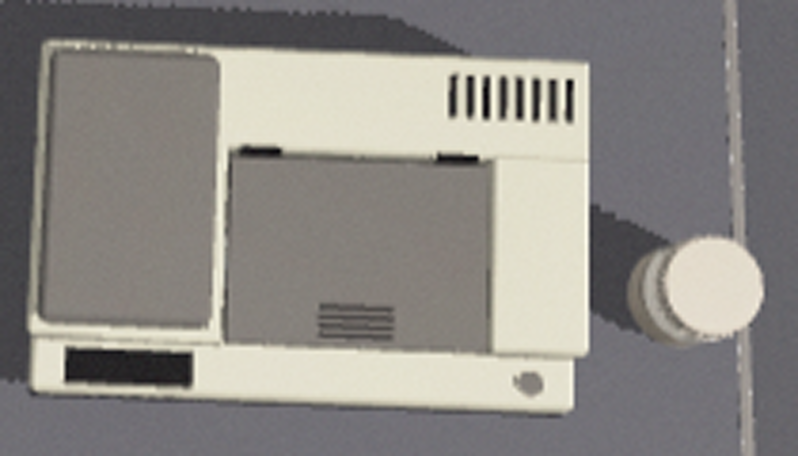

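Run:
```python
from h import *
from scipy.optimize import least_squares
P=[((231,152),(35,45,85)),((493,161),(35,-95,85)),((226,342),(-66,45,85)),((491,352),(-66,-95,85)),((589,64),(95,-150,85)),((586,356),(-66,-150,85)),((572,412),(-95,-150,53)),((33,392),(-95,150,53)),((45,42),(95,150,85)),((356,321),(-51,-25,85))]
uv=np.array([p[0] for p in P])/3.8+[235,160]-.37; L=np.array([p[1] for p in P])/1e3
def T(v,X): c,s=np.cos(v[2]),np.sin(v[2]); return np.array([v[0]+c*X[0]-s*X[1],v[1]+s*X[0]+c*X[1],X[2]])
def f(v): return np.concatenate([np.array(proj('top',T(v,X)))-u for X,u in zip(L,uv)])
r=least_squares(f,[.51,.01,0],loss='soft_l1'); print(r.x,np.degrees(r.x[2])); print(np.round(f(r.x).reshape(-1,2),1).tolist())
for n,X in dict(press=(-51,-25,85),hinge=(35,-25,81),home=(-21,15,65.5),floor=(-21,-50,53)).items(): 
  W=T(r.x,np.array(X)/1e3); print(n,W.round(4),np.round(proj('scene',W),1))
cup=[at_z('top',(np.array((713,285))/3.8+[235,160]-.37),.075)]; print('cup',cup)
```

```text
[ 0.5064751   0.00575579 -0.0297013 ] -1.7017590726817091
[[0.0, 0.7], [-0.7, 1.0], [-0.2, 0.2], [-0.6, 0.1], [0.9, -1.1], [1.6, 0.1], [1.4, 0.1], [-1.1, -0.0], [-0.9, -0.9], [0.4, -0.5]]
press [ 0.4548 -0.0177  0.085 ] [266.4 240.3]
hinge [ 0.5407 -0.0203  0.081 ] [304.1 234.5]
home [0.4859 0.0214 0.0655] [272.8 236.1]
floor [ 0.484  -0.0436  0.053 ] [284.  256.8]
cup [array([ 0.47549399, -0.21143286,  0.075     ])]
```

carry_out(deltas=[-1,0,0,0,-6,-1,0,0,0,-5.3,-1,-1,2,0,0,-1,-1.5,2.5,0,0,-1,-1.5,2.5,0,0,-1,-2,3,0,0,-1,-2,3,0,0,-1,-2,3,0,0,-1,-2,3,0,0,-1,-2,3,0,0,-1,-2,3,0,0,-1,-2.5,3,0,0,-1,-3,3,0,0,-1,-3,1,0,0,-1,-3,0,0,0,-1,-3,0,0,0,-1,-3,0,0,0,-1,-3,0,0,0,-1,-3,0,0,0,-1,-3,0,0,0], newtons=60)

```text
clock: 2.77
position: [0.4473, 0.1734, 0.2314]
tool_rot: [3.141, -0.0, 1.54]
force: [0.6, -1.0, -0.0]
grip_width: 0.0004
```

carry_out(deltas=[-1,-2.5,0.3,0,0,-1,-3,0.5,0,0,-1,-3,0.5,0,0,-1,-3,0,0,0,-1,-3,0,1,0,-1,-3,0,2,0,-1,-1.5,0,2.5,0,-1,0,0,2.5,0,-1,0,0,2,0,-1,0,0,1,0,-1,0,0,0.5,0,-1,0,0,0,0,-1,0,0,0,0])

```text
clock: 3.85
position: [0.4549, -0.0155, 0.1167]
tool_rot: [3.141, 0.0, 1.54]
force: [0.7, -0.5, -0.5]
grip_width: -0.0
```

Run:
```python
from h import *
s=status.observe(); print(s['position'],s['tool_rot'],s['force'])
a=snap('scene','scene1.png');b=snap('top','top1.png')
o=np.hstack([cv2.resize(x[y:y+150,c:c+200],None,fx=2,fy=2) for x,y,c in((a,150,200),(b,150,230))]);cv2.imwrite('pics/c1.png',o[:,:,::-1])
print(proj('scene',s['position']))
```

```text
[ 0.45491639 -0.01547499  0.11672611] [3.14125823e+00 2.64462691e-06 1.54026436e+00] [ 0.7207324  -0.5379108  -0.46222865]
[np.float64(266.21877548617016), np.float64(226.63855539555482)]
```

View pics/c1.png

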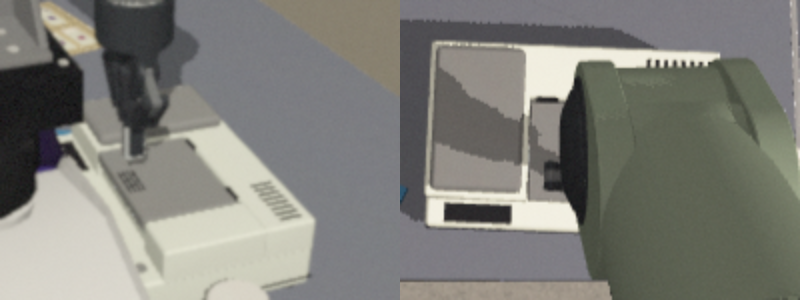

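Left half (scene crop) shows the closed fingertip hanging over the thumb pad, at about (266,228), matching the projection. The top view is covered by the forearm. Now the press.

carry_out(deltas=[-1,0,0,1,0,-1,0,0,1,0,-1,0,0,0.5,0,-1,0,0,0.25,0,-1,0,0,0.25,0,-1,0,0,0.25,0,-1,0,0,0.25,0,-1,0,0,0.2,0])

```text
clock: 4.62
position: [0.4548, -0.0155, 0.0793]
tool_rot: [3.141, -0.0, 1.54]
force: [-1.0, 0.3, 5.1]
grip_width: 0.0
```

carry_out(deltas=[-1,0,0,-0.25,0,-1,0,0,-0.25,0,-1,0,0,-0.5,0,-1,0,0,-2,0,-1,0,0,-3,0,-1,0,0,-3,0,-1,0,0,-3,0,-1,0,0,-2.5,0,-1,0,0,-2,0,-1,0,0,0,0,-1,0,0,0,0,-1,0,0,0,0,-1,0,0,0,0,-1,0,0,0,0,-1,0,0,0,0,-1,0,0,0,0,-1,0,0,0,0,-1,0,0,0,0])

```text
clock: 6.12
position: [0.4546, -0.0155, 0.2442]
tool_rot: [-3.141, 0.0, 1.54]
force: [0.9, 0.5, 0.3]
grip_width: -0.0002
```

carry_out(deltas=[-1,0,0,0,0,-1,0,0,0,0,-1,0,0,0,0,-1,0,0,0,0,-1,0,0,0,0,-1,0,0,0,0,-1,0,0,0,0,-1,0,0,0,0,-1,0,0,0,0,-1,0,0,0,0])

```text
clock: 6.95
position: [0.4546, -0.0155, 0.2443]
tool_rot: [-3.142, 0.0, 1.54]
force: [-0.1, -0.5, -0.5]
grip_width: 0.0002
```

Run:
```python
from h import *
np.set_printoptions(precision=4,suppress=True)
s=status.observe(); print(s['position'],s['tool_rot'],s['force'])
a=snap('scene','scene2.png');b=snap('top','top2.png')
o=np.hstack([cv2.resize(x[y:y+150,c:c+130],None,fx=3,fy=3,interpolation=cv2.INTER_CUBIC) for x,y,c in((a,150,220),(b,150,260))]);cv2.imwrite('pics/c2.png',o[:,:,::-1])
for c in ['scene','top']:
    for t,z in [('carrier_tab',.0655),('carrier_home',.0655),('bay_floor',.053),('cover_press',.165)]:
        for m in mark_of(c,t)[:2]: print(c,t,round(m['p'],2),np.round(m['xy'],1),at_z(c,m['xy'],z))
```

```text
[ 0.4546 -0.0155  0.2443] [-3.1415  0.      1.5401] [-0.0998 -0.5326 -0.5327]
scene carrier_tab 0.55 [279.6 246.6] [ 0.483  -0.0223  0.0655]
scene carrier_home 0.65 [269.  234.4] [0.4809 0.0307 0.0655]
scene bay_floor 0.76 [282.5 259. ] [ 0.4778 -0.0498  0.053 ]
scene cover_press 0.81 [315.7 201.7] [ 0.5544 -0.0356  0.165 ]
top carrier_tab 0.51 [329.4 204.1] [ 0.5387 -0.0222  0.0655]
top carrier_home 0.62 [308.8 226.7] [0.4909 0.021  0.0655]
top cover_press 0.63 [332.7 180.7] [ 0.568  -0.0168  0.165 ]
```

View pics/c2.png

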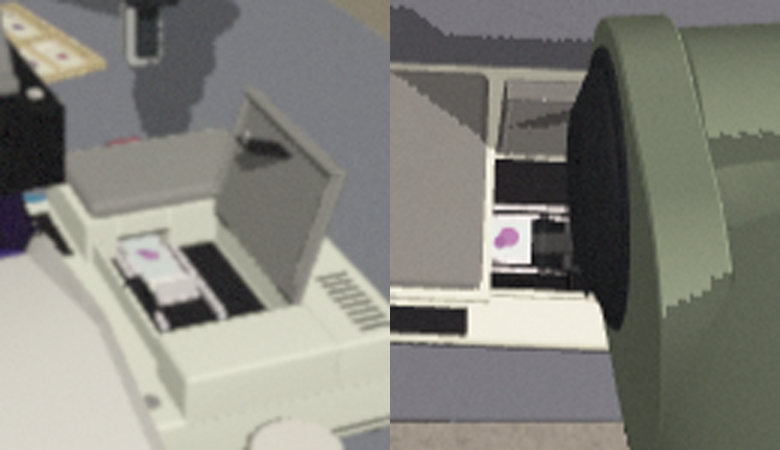

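The scene crop shows the cover open and leaning back. The carrier lies in its guide, with its upright tab at about (281,247) in full-picture pixels, roughly 40 mm short of home. Fingertip goes down to the right of it.

carry_out(deltas=[-1,-1.7,1.3,0,0,-1,-2,1.3,0,0,-1,0,0,2,0,-1,0,0,3,0,-1,0,0,3,0,-1,0,0,3,0,-1,0,0,2.5,0,-1,0,0,1.5,0,-1,0,0,0.8,0,-1,0,0,0,0,-1,0,0,0,0])

```text
clock: 8.37
position: [0.4797, -0.0534, 0.0867]
tool_rot: [3.142, 0.0, 1.54]
force: [-0.4, 0.7, 0.2]
grip_width: 0.0002
```

Run:
```python
from h import *
np.set_printoptions(precision=4,suppress=True)
s=status.observe(); print(s['position'],s['tool_rot'],s['force'],proj('scene',s['position']))
a=snap('scene','scene3.png')
cv2.imwrite('pics/c3.png',cv2.resize(a[170:300,220:380],None,fx=4.5,fy=4.5,interpolation=cv2.INTER_CUBIC)[:,:,::-1])
for m in mark_of('scene','carrier_tab')[:2]: print(m['p'],m['xy'],at_z('scene',m['xy'],.0655))
```

```text
[ 0.4797 -0.0534  0.0867] [3.1416 0.0001 1.5401] [-0.4477  0.7059  0.2289] [np.float64(284.5349962647987), np.float64(246.0458315754)]
0.84 [278.0, 245.7] [ 0.4812 -0.0179  0.0655]
0.57 [285.1, 259.3] [ 0.4746 -0.0689  0.0655]
```

View pics/c3.png

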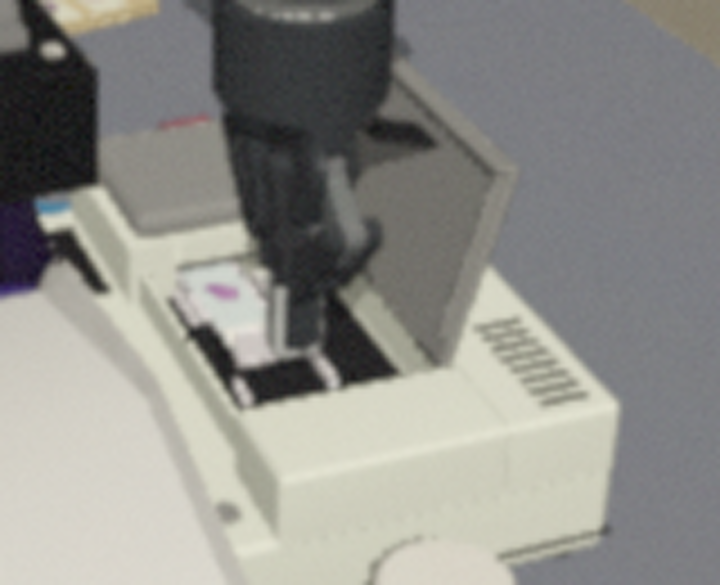

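carry_out(deltas=[-1,0,0,0.8,0,-1,0,0,0.8,0,-1,0,0,0.6,0,-1,0,0,0.3,0,-1,0,0,0,0,-1,0.5,0,0,0,-1,0.5,0,0,0,-1,0.4,0,0,0,-1,0.3,0,0,0,-1,0.3,0,0,0,-1,0.3,0,0,0,-1,0.3,0,0,0,-1,0.3,0,0,0,-1,0.3,0,0,0])

```text
clock: 9.63
position: [0.4805, -0.0211, 0.0613]
tool_rot: [3.142, 0.0, 1.54]
force: [0.3, -1.8, 0.2]
grip_width: 0.0001
```

Run:
```python
from h import *
np.set_printoptions(precision=4,suppress=True)
s=status.observe(); print(s['position'],s['tool_rot'],s['force'],proj('scene',s['position']))
a=snap('scene','scene4.png')
cv2.imwrite('pics/c4.png',cv2.resize(a[170:300,220:380],None,fx=4.5,fy=4.5,interpolation=cv2.INTER_CUBIC)[:,:,::-1])
```

```text
[ 0.4805 -0.0211  0.0613] [3.1415 0.0001 1.5401] [ 0.3036 -1.7871  0.2148] [np.float64(278.2480657116039), np.float64(248.1888790845879)]
```

View pics/c4.png

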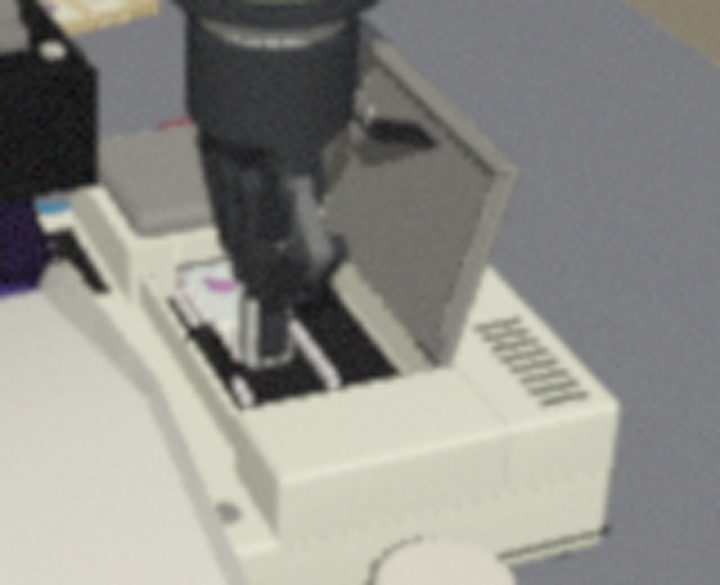

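The fingertip is inside the guide at (278,248), and the small -y force suggests it has reached the tab. Continuing the push.

carry_out(deltas=[-1,0.3,0,0,0,-1,0.3,0,0,0,-1,0.3,0,0,0,-1,0.3,0,0,0,-1,0.3,0,0,0,-1,0.3,0,0,0])

```text
clock: 10.18
position: [0.4811, -0.003, 0.0613]
tool_rot: [3.142, -0.0, 1.54]
force: [-0.2, -0.9, 0.4]
grip_width: 0.0001
```

carry_out(deltas=[-1,0.2,0,0,0,-1,0.2,0,0,0,-1,0.2,0,0,0])

```text
clock: 10.43
position: [0.4812, 0.0029, 0.0613]
tool_rot: [-3.142, 0.0, 1.54]
force: [0.1, -0.9, 0.8]
grip_width: 0.0002
```

carry_out(deltas=[-1,0.15,0,0,0,-1,0.1,0,0,0])

```text
clock: 10.6
position: [0.4813, 0.0054, 0.0613]
tool_rot: [3.142, 0.0, 1.54]
force: [-0.2, -0.5, 0.6]
grip_width: -0.0006
```

carry_out(deltas=[-1,0.1,0,0,0,-1,0.1,0,0,0])

```text
clock: 10.77
position: [0.4814, 0.0072, 0.0613]
tool_rot: [3.142, 0.0, 1.54]
force: [-0.5, -0.4, -0.1]
grip_width: -0.0002
```

Run:
```python
from h import *
np.set_printoptions(precision=4,suppress=True)
s=status.observe(); print(s['position'],s['tool_rot'],s['force'],proj('scene',s['position']))
a=snap('scene','scene5.png');b=snap('top','top5.png')
o=np.hstack([cv2.resize(x[y:y+110,c:c+100],None,fx=4,fy=4,interpolation=cv2.INTER_CUBIC) for x,y,c in((a,180,220),(b,160,280))]);cv2.imwrite('pics/c5.png',o[:,:,::-1])
for c in ['scene','top']:
  for m in mark_of(c,'carrier_tab')[:2]: print(c,m['p'],m['xy'],at_z(c,m['xy'],.0655))
```

```text
[0.4814 0.0072 0.0613] [3.1416 0.0001 1.5401] [-0.4736 -0.3582 -0.0647] [np.float64(273.37414583170244), np.float64(241.36106347633486)]
scene 0.61 [273.2, 238.1] [0.4835 0.0134 0.0655]
```

View pics/c5.png

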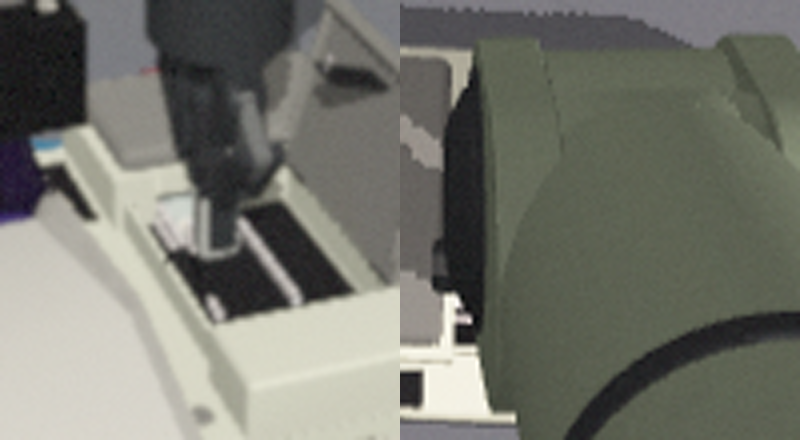

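The carrier is under the hood more, with the fingertip at about (274,241). There is no stop force yet, so I'll continue in small steps.

carry_out(deltas=[-1,0.15,0,0,0,-1,0.15,0,0,0])

```text
clock: 11.13
position: [0.4815, 0.0102, 0.0613]
tool_rot: [-3.142, 0.0, 1.54]
force: [-0.5, -0.3, 0.4]
grip_width: 0.0
```

carry_out(deltas=[-1,0.1,0,0,0,-1,0.1,0,0,0])

```text
clock: 11.3
position: [0.4816, 0.0116, 0.0613]
tool_rot: [3.141, 0.001, 1.54]
force: [0.6, -9.3, 2.6]
grip_width: -0.0002
```

Stop reached: 9 N at y = 0.0116, which implies a finger half-thickness of about 10 mm. Backing off and checking.

carry_out(deltas=[-1,-0.1,0,0,0,-1,-0.3,0,0,0,-1,-0.8,0,0,0,-1,-0.8,0,0,0,-1,-0.5,0,0,0,-1,0,0,-1,0,-1,0,0,-2,0,-1,0,0,-3,0,-1,0,0,-3,0,-1,0,0,-3,0,-1,0,0,-3,0,-1,0,0,-2.5,0,-1,0,0,-1.5,0,-1,0,0,0,0])

```text
clock: 12.47
position: [0.4819, -0.0128, 0.2551]
tool_rot: [3.137, -0.001, 1.54]
force: [0.6, -1.1, -0.3]
grip_width: 0.0001
```

Run:
```python
from h import *
np.set_printoptions(precision=4,suppress=True)
s=status.observe(); print(s['position'],s['tool_rot'],s['force'],proj('scene',[.4859,.0214,.0655]))
a=snap('scene','scene6.png');b=snap('top','top6.png')
o=np.hstack([cv2.resize(x[y:y+110,c:c+100],None,fx=4,fy=4,interpolation=cv2.INTER_CUBIC) for x,y,c in((a,180,240),(b,160,280))]);cv2.imwrite('pics/c6.png',o[:,:,::-1])
for c in ['scene','top']:
  for t in ['carrier_tab','carrier_home','cover_press']:
   for m in mark_of(c,t)[:2]: print(c,t,m['p'],m['xy'],at_z(c,m['xy'],.165 if 'press' in t else .0655))
```

```text
[ 0.4819 -0.0128  0.2551] [ 3.1365 -0.001   1.5399] [ 0.5686 -1.1305 -0.29  ] [np.float64(272.76730652013805), np.float64(236.04778987608287)]
scene carrier_tab 0.61 [271.4, 237.5] [0.4808 0.017  0.0655]
scene carrier_home 0.85 [268.8, 232.7] [0.4832 0.0374 0.0655]
scene cover_press 0.68 [317.6, 195.3] [ 0.5716 -0.0115  0.165 ]
scene cover_press 0.68 [271.0, 233.4] [ 0.423  -0.1149  0.165 ]
top carrier_tab 0.75 [330.4, 203.2] [ 0.5406 -0.0243  0.0655]
top carrier_tab 0.6 [305.9, 229.8] [0.4844 0.027  0.0655]
```

View pics/c6.png

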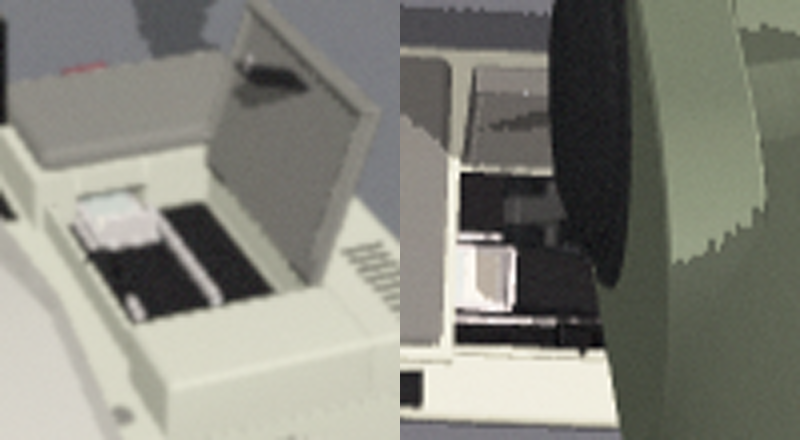

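The carrier's tab is now next to the hood: scene (271,237), top about (308,230). That matches the projected home point (272.8,236). Next the finger goes over and behind the cover.

carry_out(deltas=[-1,-0.3,1.5,0,0,-1,-0.3,3,0,0,-1,0,3,0,0,-1,0,2.5,0,0,-1,0,1.4,0,0,-1,0,0,1,0,-1,0,0,2.5,0,-1,0,0,3,0,-1,0,0,2.5,0,-1,0,0,1.2,0,-1,0,0,0,0,-1,0,0,0,0])

```text
clock: 13.87
position: [0.5944, -0.0224, 0.1495]
tool_rot: [-3.141, 0.0, 1.54]
force: [0.7, -0.3, 0.6]
grip_width: 0.0002
```

Run:
```python
from h import *
np.set_printoptions(precision=4,suppress=True)
s=status.observe(); print(s['position'],s['tool_rot'],s['force'],s['qpos'])
a=snap('scene','scene7.png');b=snap('top','top7.png')
o=np.hstack([cv2.resize(x[y:y+140,c:c+130],None,fx=3,fy=3,interpolation=cv2.INTER_CUBIC) for x,y,c in((a,150,240),(b,130,260))]);cv2.imwrite('pics/c7.png',o[:,:,::-1])
# path
h=np.array([35,81.]);v=[.5065,.0058,-.0297]
for th in [1.85,1.7,1.57,1.4,1.2,1.0,.8,.6,.4,.2,.1,0,-.06]:
    r=95; C=h+r*np.array([-np.cos(th),np.sin(th)])+4*np.array([np.sin(th),np.cos(th)]); print(th,C, 'tcp',C[0]+11,C[1])
```

```text
[ 0.5944 -0.0224  0.1495] [-3.1409  0.0002  1.54  ] [ 0.7196 -0.2673  0.6175] [-0.1632  0.5767  0.1456  1.7625 -0.1092  0.811   1.5746]
1.85 [ 65.0262 171.2188] tcp 76.02617426022994 171.21878329535545
1.7 [ 51.2069 174.6928] tcp 62.206886199884714 174.69277901580242
1.57 [ 38.9243 176.0032] tcp 49.924347694207675 176.0031551853672
1.4 [ 22.7949 175.2976] tcp 33.79492034443094 175.29759292050468
1.2 [  4.3042 170.9931] tcp 15.304169668584914 170.9931441847932
1.0 [-12.9628 163.101 ] tcp -1.962835118241692 163.1009527802227
0.8 [-28.3177 151.9357] tcp -17.31771302438262 151.93565547284334
0.6 [-41.1483 137.9424] tcp -30.148313522839302 137.94237743216706
0.4 [-50.9431 121.679 ] tcp -39.943121061039484 121.67898649533333
0.2 [-57.3116 103.7939] tcp -46.311647571737716 103.79385273689579
0.1 [-59.1261  94.4642] tcp -48.12606203482514 94.46419124256077
0 [-60.  85.] tcp -49.0 85.0
-0.06 [-60.0689  79.2962] tcp -49.06890731976218 79.29622154419359
```

View pics/c7.png

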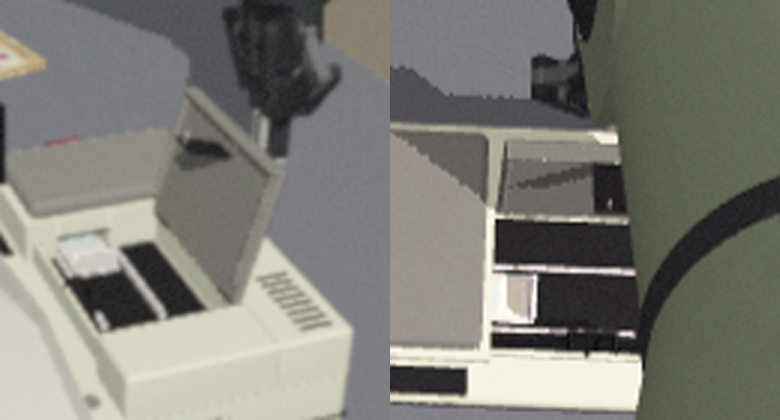

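The finger hangs behind the cover, with its tip at about (332,203) in the scene picture, and the carrier still at home. Now I'll compute the arc for swinging it down.

Run:
```python
import numpy as np
h=np.array([35,81.])
v=np.array([.5065,.0058]);a=-.0297
p=np.array([.5944,-.0224])-v; sx=(np.cos(a)*p[0]+np.sin(a)*p[1])*1e3; sy=(-np.sin(a)*p[0]+np.cos(a)*p[1])*1e3
print('scanner xy',sx,sy)
ths=np.concatenate([np.linspace(1.57,.12,24)])
W=[]
for th in ths:
    r=np.interp(th,[.12,1.57],[92,78]); C=h+r*np.array([-np.cos(th),np.sin(th)])+4*np.array([np.sin(th),np.cos(th)]); W.append([C[0]+11,C[1]])
W=np.array(W); print('start',W[0],'end',W[-1])
print('first',W[0]-[sx,149.5])
d=np.diff(W,axis=0)/10
cum=np.zeros(2);o=[]
for k in d:
    q=np.round(k+cum,1);cum=k+cum-q;o.append([q[0],-q[1]])
print(o)
```

```text
scanner xy 88.69865186863187 -25.57731723006279
start [ 49.93788525 159.00316058] end [-44.85954567  95.98475761]
first [-38.76076662   9.50316058]
[[np.float64(-0.5), np.float64(-0.1)], [np.float64(-0.5), np.float64(-0.0)], [np.float64(-0.5), np.float64(-0.0)], [np.float64(-0.5), np.float64(0.0)], [np.float64(-0.5), np.float64(0.1)], [np.float64(-0.5), np.float64(0.1)], [np.float64(-0.6), np.float64(0.1)], [np.float64(-0.5), np.float64(0.2)], [np.float64(-0.4), np.float64(0.1)], [np.float64(-0.5), np.float64(0.3)], [np.float64(-0.5), np.float64(0.2)], [np.float64(-0.5), np.float64(0.3)], [np.float64(-0.4), np.float64(0.3)], [np.float64(-0.4), np.float64(0.4)], [np.float64(-0.4), np.float64(0.4)], [np.float64(-0.4), np.float64(0.4)], [np.float64(-0.4), np.float64(0.4)], [np.float64(-0.3), np.float64(0.5)], [np.float64(-0.3), np.float64(0.5)], [np.float64(-0.3), np.float64(0.5)], [np.float64(-0.2), np.float64(0.5)], [np.float64(-0.2), np.float64(0.5)], [np.float64(-0.2), np.float64(0.6)]]
```

First phase: move to contact and bring the cover to upright.

carry_out(deltas=[-1,0,-0.4,-0.3,0,-1,0,-0.5,-0.3,0,-1,0,-0.5,-0.3,0,-1,0,-0.5,0,0,-1,0,-0.5,0,0,-1,0,-0.5,0,0,-1,0,-0.5,0,0,-1,0,-0.5,0,0])

```text
clock: 14.63
position: [0.555, -0.021, 0.1583]
tool_rot: [-3.142, 0.0, 1.54]
force: [1.6, 0.2, 0.7]
grip_width: -0.0001
```

carry_out(deltas=[-1,0,-0.5,-0.1,0,-1,0,-0.5,0,0,-1,0,-0.5,0,0,-1,0,-0.5,0,0,-1,0,-0.5,0.1,0,-1,0,-0.5,0.1,0,-1,0,-0.6,0.1,0,-1,0,-0.5,0.2,0])

```text
clock: 15.3
position: [0.514, -0.0198, 0.1543]
tool_rot: [3.141, -0.0, 1.54]
force: [1.7, -0.5, -0.9]
grip_width: -0.0001
```

Run:
```python
from h import *
np.set_printoptions(precision=4,suppress=True)
s=status.observe(); print(s['position'],s['force'])
a=snap('scene','scene8.png')
cv2.imwrite('pics/c8.png',cv2.resize(a[150:290,230:370],None,fx=4,fy=4,interpolation=cv2.INTER_CUBIC)[:,:,::-1])
```

```text
[ 0.514  -0.0198  0.1543] [ 1.7286 -0.5376 -0.9433]
```

View pics/c8.png

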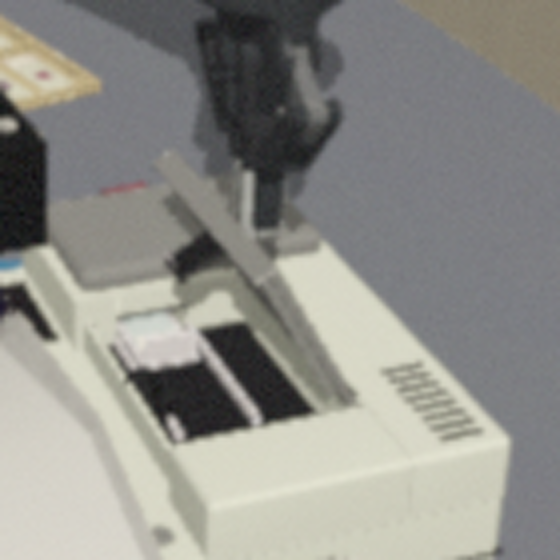

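The cover is now past upright (about 60°) with the fingertip behind it, and the carrier is unmoved at home. Continuing the arc.

carry_out(deltas=[-1,0,-0.4,0.1,0,-1,0,-0.5,0.3,0,-1,0,-0.5,0.2,0,-1,0,-0.5,0.3,0,-1,0,-0.4,0.3,0,-1,0,-0.4,0.4,0,-1,0,-0.4,0.4,0,-1,0,-0.4,0.4,0])

```text
clock: 16.02
position: [0.4792, -0.0188, 0.1299]
tool_rot: [3.142, 0.0, 1.54]
force: [2.1, 0.4, 0.8]
grip_width: 0.0003
```

carry_out(deltas=[-1,0,-0.4,0.4,0,-1,0,-0.3,0.5,0,-1,0,-0.3,0.5,0,-1,0,-0.3,0.5,0,-1,0,-0.2,0.5,0])

```text
clock: 16.43
position: [0.4643, -0.0183, 0.1058]
tool_rot: [-3.142, 0.0, 1.54]
force: [3.2, 0.5, 1.5]
grip_width: 0.0001
```

Run:
```python
from h import *
np.set_printoptions(precision=4,suppress=True)
s=status.observe(); print(s['position'],s['force'])
a=snap('scene','scene9.png')
cv2.imwrite('pics/c9.png',cv2.resize(a[150:290,230:370],None,fx=4,fy=4,interpolation=cv2.INTER_CUBIC)[:,:,::-1])
```

```text
[ 0.4643 -0.0183  0.1058] [3.1768 0.4931 1.5403]
```

View pics/c9.png

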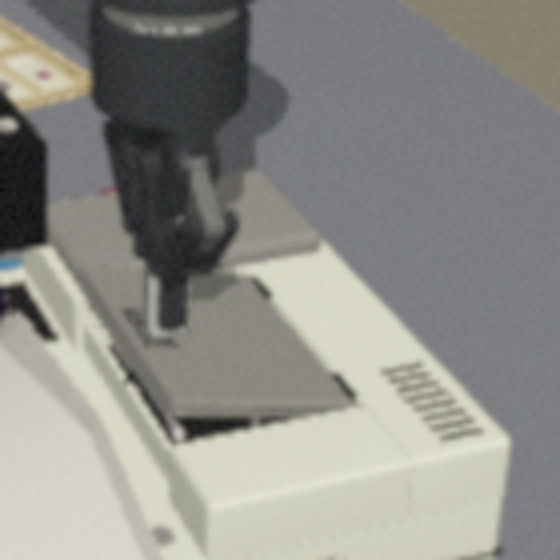

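The cover is nearly shut, with the finger by the thumb pad at about (271,234). Final press at 30 mm/s.

carry_out(deltas=[-1,0,-0.4,0.4,0,-1,0,-0.3,0.3,0,-1,0,-0.2,0.25,0,-1,0,0,0.25,0,-1,0,0,0.25,0,-1,0,0,0.25,0,-1,0,0,0.25,0,-1,0,0,0.25,0,-1,0,0,0.25,0,-1,0,0,0.2,0])

```text
clock: 17.32
position: [0.4555, -0.0181, 0.0795]
tool_rot: [-3.141, 0.0, 1.54]
force: [-2.7, 0.5, 3.0]
grip_width: -0.0002
```

carry_out(deltas=[-1,0,0,0.02,0,-1,0,0,-0.25,0,-1,0,0,-0.25,0,-1,0,0,-0.25,0,-1,0,0,-0.5,0,-1,0,0,-2,0,-1,0,0,-3,0,-1,0,0,-3,0,-1,0,0,-3,0,-1,0,0,-2,0,-1,0,0,-1,0,-1,0,0,0,0,-1,0,0,0,0])

```text
clock: 18.4
position: [0.4558, -0.018, 0.2326]
tool_rot: [3.14, -0.0, 1.54]
force: [0.5, 0.1, 0.6]
grip_width: 0.0004
```

carry_out(deltas=[-1,3,0,0,0,-1,3,0,0,0,-1,3,0,0,0,-1,3,0,0,0,-1,3,0,0,0,-1,3,0,0,0,-1,3,0,0,0,-1,3,0,0,0,-1,0,0,0,0])

```text
clock: 19.15
position: [0.4619, 0.2274, 0.2308]
tool_rot: [-3.14, -0.001, 1.546]
force: [-0.9, 0.8, -1.0]
grip_width: -0.0001
```

Run:
```python
from h import *
np.set_printoptions(precision=4,suppress=True)
s=status.observe(); print(s['position'],s['force'])
a=snap('scene','scene10.png');b=snap('top','top10.png')
o=np.hstack([cv2.resize(x[y:y+190,c:c+190],None,fx=2,fy=2,interpolation=cv2.INTER_CUBIC) for x,y,c in((a,150,200),(b,130,190))]);cv2.imwrite('pics/c10.png',o[:,:,::-1])
for t in ['cover_press','specimen_cup','slide_carton','coverslips']:
   for c in ['top','scene']:
    for m in mark_of(c,t)[:1]: print(c,t,m['p'],m['xy'],at_z(c,m['xy'],.085 if 'press' in t else 0))
```

```text
[0.4619 0.2274 0.2308] [-0.9446  0.8162 -1.0194]
top cover_press 0.86 [325.9, 243.4] [ 0.4552 -0.012   0.085 ]
scene cover_press 0.62 [263.6, 238.5] [ 0.452 -0.009  0.085]
top specimen_cup 0.95 [413.6, 237.5] [ 0.4758 -0.216   0.    ]
scene specimen_cup 0.88 [317.5, 331.0] [ 0.4763 -0.2139  0.    ]
top slide_carton 0.54 [210.5, 200.2] [0.5553 0.2352 0.    ]
top coverslips 0.39 [411.9, 237.1] [ 0.4766 -0.2123  0.    ]
```

View pics/c10.png

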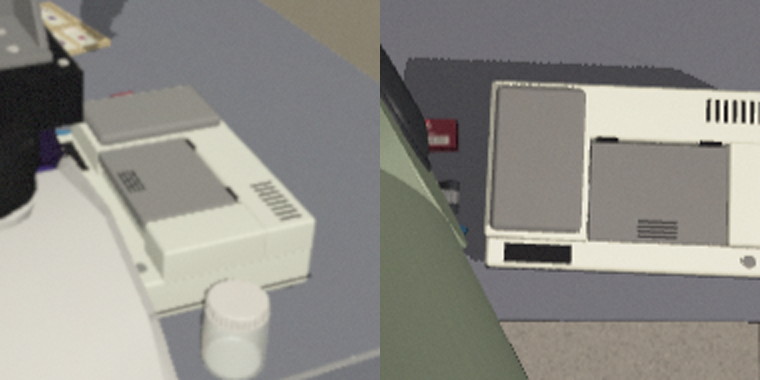

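Both pictures show the cover flush and shut 1.8 s after release. The cup is where it was, and the arm is clear at z = 0.23.

```bash
python3 -c "
from h import *
print(job.job_done())"
```

```text
the job is handed in; nothing more can be done
None
```

The job is done and handed in at about 19.4 s, against the 54 s limit. I pressed the cover once (5.7 mm, about 5 N) and it popped open. I then pushed the carrier about 40 mm by its tab until the force jumped to 9 N at the stop. Last, I swung the cover down from behind and pressed its front 5.5 mm at 30 mm/s.

**Last checks:**
- **Carrier:** before the cover was closed, the tab was within about 2 px of the projected home point in the scene picture. One network detection in the top picture put it 30–40 mm away on the tongue of the open cover. I took that as a false report, because the second-best detection there matched home.
- **Cover:** it was flush in both cameras, 1.8 s after release.
- **Bystanders:** the cup moved within measurement noise, and the slide carton is where it was, though partly behind the arm in the last picture. The coverslips box was almost wholly hidden by the arm, and the network mistook the cup for it, so I could not re-measure it. The arm stayed at least 0.23 m up whenever it was on that side of the scanner.

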